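Pack the van's restock into stack-and-nest totes

ROBOT

A 6-joint arm with a two-finger parallel gripper is mounted at the origin on a cart in front of the work surface, level with it; the furniture and walls round the work are solid. World frame = base frame: x ahead of the robot, y to its left, z up, the work surface at z = 0. Lengths are in mm, angles in degrees, forces in N, time in s.
With the tool pointing down it reaches from about 300 to 850 mm from the base axis. Payload 4.2 kg.
Tool frame: the origin (TCP) lies midway between the tips of the shut fingers; the grasp point (between the pads) lies 19 mm behind it (env.grasp_offset is the distance from the TCP to the grasp point, in mm); z points along the fingers, y is the line along which they close (so a half turn about z gives the same grasp; the last joint's range is limited). The gripper opens to 91 mm and grips with 3 to 60 N. Pads are 32 mm wide; open, the fingers measure 118 mm over their backs; the gripper's body (76 mm by 178 mm) begins 60 mm behind the grasp point.
Start: joints at [-70.245, 18.312, 89.639, -0, 72.044, -1.146], TCP at [205.143, -537.178, 213.976] pointing down, gripper open.
Joint ranges: [-177.97, 177.97], [-48.28, 115.42], [12.27, 149.76], [-77.06, 257.06], [2.81, 150.46], [-146.56, 146.56]. Speed limits (degrees/s): [147.25, 147.25, 180, 180, 180, 180].

INTERFACE

Orientations are given as [roll, pitch, yaw] about the fixed x, y, z axes, in that order (R = Rz(yaw) Ry(pitch) Rx(roll)).
In Python, from workcell import env, optics gives the robot as it stands. The module is installed in compiled form; this text tells all that it offers.
- The arm moves only by the tool send_rows, never from a script. Its argument "targets" is a list that holds one entry, the list of rows, each a list of 7 numbers: the turn, a rotation vector about the world's x, y, z scaled (see below), then the shift along the world's x, y, z scaled (see below), then the closure, from -1 (fully open) to 1 (shut). In form: [[[rx, ry, rz, x, y, z, gripper], ...]]. A call has 1 to 12 rows; each row shifts and turns the commanded pose from where the row before left it; what a row does not reach is not made up. The controller multiplies each number of a shift by 0.2 m and each number of a turn by pi/2 rad. A row lasts 1/10 s, in which the tool goes at most 50 mm and 8.59 degrees, less where a joint would pass 70% of its speed; a pose out of reach is approached as far as the arm can. A call with a number of a shift or a turn outside -1 to 1 is refused whole. A call with a gripper value outside its range is refused whole. The fingers move at their own pace and stop on an object; "grip_force" is the grip in N (left out, the last holds). Time passes only in rows, so rows that do not move let the fingers close. It gives the time, the measured TCP pose, the force, the opening and the grip force at its end, in the units of the state.
- env.state(): the state, without advancing time (a new reading comes with each control period).
- optics.grab_frame(name): name is "scene" or "top" or "wrist"; returns (picture, depth): 400x640x3 uint8, red, green, blue; 400x640 float32, mm along the optical axis (not along the pixel's ray), 0 where there is no reading.
- optics.camera_info(name): a dict with "camera_matrix" (3x3 intrinsics, pixels), "R" (3x3) and "t" (3): a world point X has camera coordinates R X + t; the wrist camera has in their place "mount" (4x4, takes a point from camera to tool coordinates, whose origin is the TCP and whose axes are the flange's). Camera axes: x right, y down, z forward; pixel columns grow to the right and rows downward; lengths in mm; the calibration is good to about 2 mm. A picture is of the moment at which its call begins: read the wrist's pose just before it. camera_info takes no time and is no camera call.
- env.job_done(): hands the job in; it is judged then, once.
Trained networks look in the newest picture that a camera, given by its name, has taken for a name from the list of things; names that differ only in an ending like _2 or _b are one class to them, and where a whole thing is asked for, a point or a joint stands for the part that bears it (a point fixed in the world has none). Each returns a list of dicts, best first, with "conf" (0 to 1); they miss things now and then, are a little off and sometimes report something else, mostly with a low value. They report only what shows in the picture. A call takes as long as a camera call. They do not tell look-alikes from the thing itself.
- optics.silhouettes(camera, name): "mask" (400x640 bool, what is visible of it) and "at" ([column, row] in pixels, amid what is visible of it).
- optics.place_of(camera, name): "at" ([column, row] in pixels: a listed point, or the origin of a listed thing).
The state is a dict: "time_s": time; "qpos": joint angles; "qvel": joint speeds; "effort": joint torques, N m; "ee_pos": TCP position; "ee_rot": TCP orientation; "force": force on the tool from outside, world axes, zero at the start; "torque": the same for the moment, N m; "gripper_width": finger opening in mm; "gripper_force": force on a finger pad.
Only numpy, scipy, OpenCV 4.12 (cv2) and the standard library are available. Lean on these libraries where they do the work, as an engineer would, in place of code of your own. Each camera call takes 0.05 s, during which the arm holds its last target. There are 200 camera calls.

TASK

Pack the van's restock: tip the lock cylinders out of the scoop tray into the tote that stands alone, and put the empty tray back down upright on the desk. Then take the upper tote of the nested pair, turn it end for end to the first tote and stack it on top so that its feet stand locked on the rim instead of nesting down on the cylinders; lay every cutter-wheel carton in it and close the stack with the last tote, again turned end for end to the one below, stacking the totes one at a time and leaving the other things on the desk alone.

Things in the scene. Friction and masses are not known exactly. Their poses are not given: they have to be found in the camera images.
- tote_1: grey plastic stack-and-nest tote standing alone, 180 (x) x 140 (y) x 78 mm, floor 3 mm; the three totes are alike. Origin: centre of the underside. The +x end has a hand-hold dip 20 mm deep, 73 mm wide in its rim and a white card; the -x end is closed. Rim band z 32 to 78 mm: 10 mm thick, upright, opening 160 x 120 mm; pinch it from above, e.g. mid long side, y = +-65 mm
- tote_2: like tote_1, 200 g, at the start the upper one of the nested pair. Below the rim band (z < 32 mm) a narrower body, 154 x 114 mm outside, 148 x 108 mm inside, with 20 mm wide feet on both long sides at x = +36 and -62 mm, undersides at z = 8 mm. The rims have matching pockets: set on another tote the same way round, a tote nests, underside 46 mm above the lower underside
- tote_3: like tote_1, 200 g, at the start the lower one of the nested pair, under tote_2. A tote set centred on another but turned end for end (180 degrees about z) stands with its feet on the lower rim: underside 70 mm above the lower underside, body 8 mm inside the lower rim with 3 mm of play all round. So contents must lie below 70 mm
- scoop_tray: aluminium scoop tray, 187 x 103 mm, 200 g, with the lock cylinders in it. Origin: underside of the floor below the handle; +x points to the pouring lip; back wall at x = -85 mm; side walls 34 mm high. A fixed strap handle crosses it at x = 0: flat-sided black grip 14 (x) x 64 (y) x 24 (z) mm, centred 72 mm above the underside, 57 mm clear below it
- tray_lip (a point): middle of the tray's pouring edge (tray x = +102 mm, 8 mm above its underside). The last 27 mm of floor rise 12 degrees to it, between 16 mm high sides. Cylinders slide on the smooth floor from about 16 degrees of tilt and over the lip from about 30; 45 to 50 pours well
- cylinder_1: brass profile lock cylinder, 45 (x) x 75 (y) x 17 mm lying flat, 130 g, loose; it starts lying in the scoop tray (there may be fewer than three: an absent one reads None). Origin: centre of its underside as it lies on its side
- cylinder_2: brass profile lock cylinder, 45 (x) x 75 (y) x 17 mm lying flat, 130 g, loose; it starts lying in the scoop tray. Origin: centre of its underside as it lies on its side
- cylinder_3: brass profile lock cylinder, 45 (x) x 75 (y) x 17 mm lying flat, 130 g, loose; it starts lying in the scoop tray. Origin: centre of its underside as it lies on its side
- carton_1: closed carton of a spare cutter wheel, black with a white and yellow label side, 58 x 38 x 22 mm, 70 g, loose on the desk (there may be fewer than three: an absent one reads None). Origin: centre of its underside. Its 58 mm length lies 14 degrees anticlockwise (seen from above) from its x axis
- carton_2: closed carton of a spare cutter wheel, black with a white and yellow label side, 58 x 38 x 22 mm, 70 g, loose on the desk. Origin: centre of its underside. Its 58 mm length lies 14 degrees anticlockwise (seen from above) from its x axis
- carton_3: closed carton of a spare cutter wheel, black with a white and yellow label side, 58 x 38 x 22 mm, 70 g, loose on the desk. Origin: centre of its underside. Its 58 mm length lies 14 degrees anticlockwise (seen from above) from its x axis
- key_tag: pale wooden key tag, 48 x 51 x 8 mm, loose at the front of the desk, to be left alone. Origin: about the centre of its underside
- brass_padlock: brass padlock lying flat, 50 x 57 x 13 mm, loose at the front of the desk, to be left alone. Origin: about the centre of its underside
- slide_caliper: steel vernier caliper lying flat, 66 (x) x 217 (y) x 16 mm, loose at the front of the desk, to be left alone. Origin: about the centre of its underside
- red_pliers: red-handled pliers lying flat, 163 (x) x 54 x 13 mm, loose at the front of the desk, to be left alone. Origin: about the centre of its underside
Things that resemble listed ones, but are neither listed nor needed, are in the scene too. What is shaped like the carton_3 but green is not meant.

How it is judged (in metres and radians):
On the way, in this order (a step that is already met when the one before it is completed fails the run):
1. the scoop tray is tipped with its lip over the mouth of tote_1 (angle between scoop_tray's own z axis and vertical above 0.35 rad and horizontal distance between tray_lip and tote_1 below 0.12 m and z of tray_lip in the frame of tote_1 above 0.03 m), for 0.1 s.
2. all the lock cylinders lie in tote_1 (x of cylinder_1 in the frame of tote_1 between -0.08 and 0.08 m and y of cylinder_1 in the frame of tote_1 between -0.06 and 0.06 m and z of cylinder_1 in the frame of tote_1 between -0.002 and 0.068 m and x of cylinder_2 in the frame of tote_1 between -0.08 and 0.08 m and y of cylinder_2 in the frame of tote_1 between -0.06 and 0.06 m and z of cylinder_2 in the frame of tote_1 between -0.002 and 0.068 m and x of cylinder_3 in the frame of tote_1 between -0.08 and 0.08 m and y of cylinder_3 in the frame of tote_1 between -0.06 and 0.06 m and z of cylinder_3 in the frame of tote_1 between -0.002 and 0.068 m), for 0.2 s.
3. tote_2 stands interlocked on tote_1, turned end for end, the cylinders still inside (all of step 2 and z of tote_2 in the frame of tote_1 between 0.065 and 0.075 m and horizontal distance between tote_2 and tote_1 below 0.01 m and angle between the z axis of tote_2 and the z axis of tote_1, either way round below 0.05 rad and angle between the x axis of tote_2 and the x axis of tote_1, either way round below 0.1 rad), for 0.3 s.
4. tote_3 stands interlocked on tote_2, turned end for end, all cartons inside tote_2 (z of tote_3 in the frame of tote_2 between 0.065 and 0.075 m and horizontal distance between tote_3 and tote_2 below 0.01 m and angle between the z axis of tote_3 and the z axis of tote_2, either way round below 0.05 rad and angle between the x axis of tote_3 and the x axis of tote_2, either way round below 0.1 rad and x of carton_1 in the frame of tote_2 between -0.08 and 0.08 m and y of carton_1 in the frame of tote_2 between -0.06 and 0.06 m and z of carton_1 in the frame of tote_2 between -0.002 and 0.068 m and x of carton_2 in the frame of tote_2 between -0.08 and 0.08 m and y of carton_2 in the frame of tote_2 between -0.06 and 0.06 m and z of carton_2 in the frame of tote_2 between -0.002 and 0.068 m and x of carton_3 in the frame of tote_2 between -0.08 and 0.08 m and y of carton_3 in the frame of tote_2 between -0.06 and 0.06 m and z of carton_3 in the frame of tote_2 between -0.002 and 0.068 m), for 0.3 s.
At the end, for the whole second after the job is handed in: Cylinders in tote_1, flat on the desk; cartons in tote_2; tote_2 on tote_1 and tote_3 on tote_2, each end for end to the one below: underside 65 to 75 mm above its underside, centred within 10 mm, level within 0.05 rad, aligned within 0.1 rad; tray upright on the desk; all at rest (all of step 3 and all of step 4 and height (world z) of tote_1 between -0.01 and 0.01 m and angle between tote_1's own z axis and vertical below 0.05 rad and height (world z) of scoop_tray between -0.01 and 0.012 m and angle between scoop_tray's own z axis and vertical below 0.08 rad and linear speed of each of tote_1, tote_2, tote_3, scoop_tray, cylinder_1, cylinder_2, cylinder_3, carton_1, carton_2, carton_3 below 0.02 m/s); the robot touches nothing.
It fails at once if the key tag is shifted by more than 4 cm (distance of key_tag from where it was at the start of the episode above 0.04 m).
It fails at once if the brass padlock is shifted by more than 4 cm (distance of brass_padlock from where it was at the start of the episode above 0.04 m).
It fails at once if the slide caliper is shifted by more than 4 cm (distance of slide_caliper from where it was at the start of the episode above 0.04 m).
It fails at once if the red pliers is shifted by more than 4 cm (distance of red_pliers from where it was at the start of the episode above 0.04 m).
Of cylinder_1, cylinder_2, cylinder_3 only 2 to 3 are there at a start; the rules pass over those that are not, and their reading is None.
Of carton_1, carton_2, carton_3 only 2 to 3 are there at a start; the rules pass over those that are not, and their reading is None.
At some moment in a run one of carton_1, carton_2, carton_3 may be knocked a few centimetres aside while the robot is not near it.
It also fails if it takes over 208 s, if anything falls off the work surface, if the arm or the gripper's body presses on something with over 40 N, if the wrist force passes 120 N, or if a joint passes its speed limit or range.

## Working session

There is one attempt and no reset: what is moved stays moved. The work goes in short steps, Python scripts to look and compute and a tool call to move; the robot and the scene stay as the last step left them, time stands still between calls to the robot, and variables do not carry over. Pictures are saved under pics/ and viewed, at most 14 in all, crops included, and the job is handed in when it is done.

Besides the shell and the picture viewer there is one more tool, called after "Emit:" by a JSON object that holds its "api" and its "payload", one argument or row to a line. send_rows: Moves the arm, as the interface text tells. Its arguments: {"type":"object","properties":{"targets":{"type":"array"},"grip_force":{"type":"number"}},"required":["targets"]}

```bash
mkdir -p pics
cat > h.py <<'E'
import numpy as np, cv2
from workcell import env, optics
from scipy.spatial.transform import Rotation as Ro
def cam(n, st=None):
    c=optics.camera_info(n); K=np.array(c["camera_matrix"])
    if "R" in c and c.get("R") is not None: R=np.array(c["R"]); t=np.array(c["t"]); return K,R.T,-R.T@t
    st=st or env.state(); M=np.array(c["mount"]); Rt=Ro.from_euler("xyz",st["ee_rot"],degrees=True).as_matrix()
    return K,Rt@M[:3,:3],Rt@M[:3,3]+np.array(st["ee_pos"])
def cloud(n,d,st=None):
    K,R,p=cam(n,st); v,u=np.mgrid[0:400,0:640]
    q=np.stack([(u-K[0,2])/K[0,0]*d,(v-K[1,2])/K[1,1]*d,d],-1); return q@R.T+p
def ray(n,uv,z,st=None):
    K,R,p=cam(n,st); r=R@np.linalg.solve(K,[uv[0],uv[1],1]); return p+r*(z-p[2])/r[2]
def save(im,f): cv2.imwrite("pics/"+f,im[:,:,::-1])
E
python3 - <<'E'
from h import *
print(env.state())
for n in("top","scene"):
    im,d=optics.grab_frame(n); save(im,n+"0.png"); K,R,p=cam(n); print(n,p,R[:,2])
    P=cloud(n,d); np.savez(n+"0.npz",im=im,d=d,P=P)
    for o in("tote_1","scoop_tray","tray_lip","cylinder_1","carton_1"):
        for r in optics.place_of(n,o):
            u,v=np.round(r["at"]).astype(int); print(n,o,round(r["conf"],2),u,v,np.round(P[min(v,399),min(u,639)]))
E
```

```text
{'time_s': 0.0, 'qpos': array([-7.02435360e+01,  1.83502655e+01,  8.97076969e+01, -4.15463799e-04,
        7.20431392e+01, -1.14647448e+00]), 'qvel': array([ 0.10735062, -0.01616096, -0.06194517, -0.04828952, -0.0283073 ,
       -0.03454167]), 'effort': array([-1.24298440e-03, -4.12459016e+01, -2.31975031e+01,  7.26688164e-02,
        4.58848535e-02, -1.73634344e-04]), 'ee_pos': array([ 204.97106157, -536.67473011,  213.12532498]), 'ee_rot': array([-1.79898911e+02, -1.62795996e-03,  2.09030654e+01]), 'force': array([-0.40322247,  0.12145734, -0.46623826]), 'torque': array([-0.00211932,  0.02504742, -0.00676567]), 'gripper_force': 0.0, 'gripper_width': 91.52033679520989}
top [ 174.95209388   48.07182702 1367.70666116] [ 0.22989259  0.00791973 -0.97318378]
top tote_1 0.61 365 179 [551. -65.   9.]
top tote_1 0.58 474 198 [ 490. -370.   50.]
top scoop_tray 0.7 204 199 [479. 401.  21.]
top tray_lip 0.8 236 198 [487. 310.  10.]
top cylinder_1 0.86 186 198 [481. 453.  21.]
top cylinder_1 0.57 203 199 [480. 405.  17.]
top cylinder_1 0.52 222 201 [475. 349.  19.]
top carton_1 0.74 259 207 [459. 240.  22.]
top carton_1 0.68 419 190 [ 518. -221.   20.]
top carton_1 0.63 289 197 [490. 155.  22.]
top carton_1 0.52 280 229 [395. 177.  24.]
scene [-513.54662055  612.47292431  720.58565468] [ 0.74842843 -0.4391679  -0.49697731]
scene tote_1 0.63 332 194 [485. -10.  57.]
scene tote_1 0.57 189 254 [469. 463.  12.]
scene scoop_tray 0.62 206 251 [431. 424.  32.]
scene tray_lip 0.81 240 238 [476. 312.   6.]
scene cylinder_1 0.66 223 245 [435. 375.  30.]
scene cylinder_1 0.61 204 250 [435. 428.  34.]
scene cylinder_1 0.56 190 252 [472. 459.  15.]
scene carton_1 0.82 283 221 [476. 172.  19.]
scene carton_1 0.77 297 236 [387. 170.  16.]
scene carton_1 0.74 263 234 [438. 254.  22.]
scene carton_1 0.56 375 187 [ 508. -202.   18.]
```

Run:
```python
import cv2
a=cv2.imread("pics/top0.png")[140:260,150:520]; cv2.imwrite("pics/top0c.png",cv2.resize(a,(800,260),interpolation=cv2.INTER_CUBIC))
```

```text
(no output)
```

View pics/top0c.png

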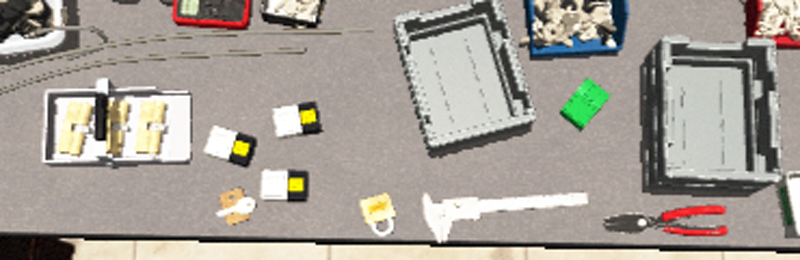

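View pics/scene0.png

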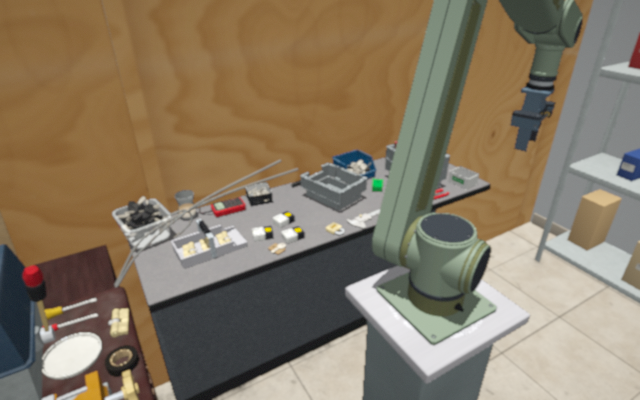

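The top picture shows the scoop tray at the left (lip to the right, i.e. -y) holding 3 cylinders, with three white/yellow/black cartons right of it. The lone tote is at about (365,179) and the nested pair at (474,198). The green carton is a decoy, and the keep-alone things lie along the front edge.

Run:
```python
from h import *
z=np.load("top0.npz"); P=z["P"]; im=z["im"]
def rect(m,s):
    q=P[m][:,:2].astype(np.float32); c,wh,a=cv2.minAreaRect(q); print(s,len(q),np.round(c,1),np.round(wh,1),round(a,1)); return q
X,Y,Z=P[...,0],P[...,1],P[...,2]
rect((Z>68)&(Z<88)&(abs(X-550)<140)&(abs(Y+65)<130),"tote1")
rect((Z>112)&(Z<135)&(abs(X-480)<140)&(abs(Y+370)<130),"pair rim")
rect((Z>25)&(Z<45)&(abs(X-480)<90)&(abs(Y-400)<130),"tray")
rect((Z>70)&(Z<95)&(abs(X-480)<90)&(abs(Y-400)<130),"handle")
for c in((459,240),(490,155),(395,177),(518,-221)):
    m=(Z>14)&(Z<30)&(np.hypot(X-c[0],Y-c[1])<42); rect(m,"carton")
for n in("key_tag","brass_padlock","slide_caliper","red_pliers"):
    for r in optics.silhouettes("top",n)[:1]:
        q=P[r["mask"]]; print(n,round(r["conf"],2),q.min(0).round(),q.max(0).round())
# tall things at back
for x0,x1,y0,y1 in((560,800,-400,600),(300,700,-600,-440)):
    m=(X>x0)&(X<x1)&(Y>y0)&(Y<y1)&(Z>30)
    k,l,s,c=cv2.connectedComponentsWithStats(m.astype(np.uint8))
    for i in range(1,k):
        if s[i,4]>30: q=P[l==i]; print(np.percentile(q,2,0).round(),np.percentile(q,98,0).round())
```

```text
tote1 782 [568.1 -80.9] [195.1 194.2] 16.2
pair rim 924 [ 498.4 -371.5] [145.  184.9] 88.9
tray 308 [483.2 384.6] [102.2 222.9] 3.7
handle 323 [494.2 463. ] [143.9 125.3] 8.2
carton 274 [459.6 248. ] [59.8 39.2] 74.8
carton 268 [497.4 161.2] [40.  58.4] 10.6
carton 271 [408.  174.5] [57.7 39. ] 88.4
carton 266 [ 526.7 -224.9] [38.2 60.2] 49.7
key_tag 0.71 [357. 215.  -3.] [403. 260.  15.]
brass_padlock 0.57 [175.  48.  -6.] [ 541.  496. 1368.]
slide_caliper 0.73 [ 175. -226.   -5.] [ 407.   48. 1368.]
red_pliers 0.58 [ 175. -403.   -4.] [ 392.   48. 1368.]
[ 616. -380.   45.] [732. 582. 588.]
[628. 128.  30.] [719. 213.  46.]
[ 564. -122.   31.] [655.  30.  83.]
[ 613. -230.   30.] [ 665. -167.   59.]
[ 618. -260.   30.] [ 657. -239.   57.]
[ 560. -398.   42.] [ 588. -302.  127.]
[ 625. -515.   30.] [ 698. -450.   68.]
[ 622. -563.   31.] [ 698. -556.   68.]
[ 502. -445.   81.] [ 584. -440.  129.]
[ 353. -551.   31.] [ 438. -477.   49.]
```

Emit:
{"api": "send_rows", "payload": {
  "targets": [
    [[0,0,-0.03,0.14,0.105,0.15,-1],[0,0,-0.03,0.14,0.105,0.15,-1],[0,0,-0.03,0.14,0.105,0.15,-1],[0,0,-0.03,0.14,0.105,0.15,-1],[0,0,-0.03,0.14,0.105,0.15,-1],[0,0,-0.03,0.14,0.105,0.15,-1],[0,0,-0.03,0.14,0.105,0.15,-1],[0,0,-0.02,0.14,0.105,0.15,-1],[0,0,0,0,0,0,-1],[0,0,0,0,0,0,-1]]
  ]
}}

```text
time_s: 1.8
ee_pos: [429.5, -369.0, 454.0]
ee_rot: [179.9, -0.0, 0.3]
force: [-0.3, -0.6, 0.1]
gripper_width: 91.5
gripper_force: 0.0
```

```bash
cat >> h.py <<'E'
def look(f=None,n="wrist"):
    st=env.state(); im,d=optics.grab_frame(n)
    if f: save(im,f)
    return st,im,d,cloud(n,d,st)
def rect(P,zc,tol,c,r,s=""):
    m=(abs(P[...,2]-zc)<tol)&(np.hypot(P[...,0]-c[0],P[...,1]-c[1])<r)
    k,l,sx,_=cv2.connectedComponentsWithStats(cv2.dilate(m.astype(np.uint8),np.ones((3,3))))
    i=1+np.argmax(sx[1:,4]); m&=l==i
    q=P[m]; cc,wh,a=cv2.minAreaRect(q[:,:2].astype(np.float32)); print(s,len(q),np.round(cc,1),np.round(wh,1),round(a,1),"z",np.median(q[:,2]).round(1)); return q,cc,wh,a
E
python3 - <<'E'
from h import *
print(np.round(optics.camera_info("wrist")["mount"],3))
st,im,d,P=look("w1.png"); print(st["ee_pos"],st["ee_rot"],st["force"])
rect(P,124,8,(490,-370),130,"pair")
E
```

```text
[[  -0.      -0.966   -0.26    72.729]
 [   1.       0.      -0.      -0.243]
 [   0.      -0.26     0.966 -171.342]
 [   0.       0.       0.       1.   ]]
[ 429.54532545 -368.9510502   454.03576769] [ 1.79945644e+02 -3.74958377e-03  2.98349279e-01] [-0.32893335 -0.59320982  0.05586661]
pair 2236 [ 497.4 -371.4] [143.1 183.1] 88.8 z 124.1
```

View pics/w1.png

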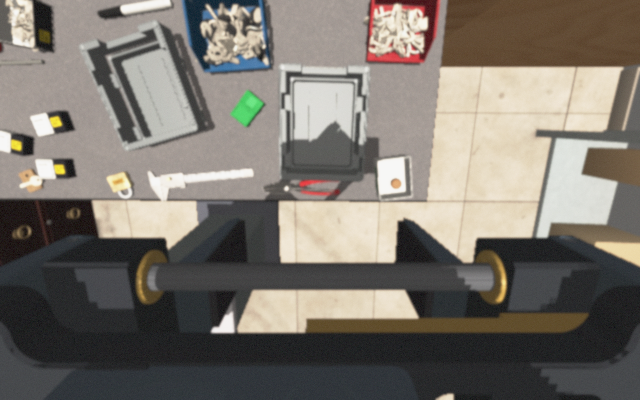

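The wrist picture shows the pair at about (323,120) and tote_1 at (145,85). I'll find the hand-hold ends from the depth profile.

Run:
```python
from h import *
st,im,d,P=look(); T=np.load("top0.npz")["P"]
q,c,wh,a=rect(P,78,7,(560,-80),150,"t1 wrist"); rect(T,78,7,(560,-80),150,"t1 top")
ang=a if wh[0]>wh[1] else a-90
def prof(P,c,a,zr):
    t=np.radians(a); u=np.array([np.cos(t),np.sin(t)]); v=np.array([-u[1],u[0]])
    X=(P[...,:2]-c)@u; Y=(P[...,:2]-c)@v; Z=P[...,2]
    for s in(1,-1):
        m=(abs(s*X-85)<4)&(Z>zr-60)&(Z<zr+10)
        print(s,[ (int(np.percentile(Z[m&(abs(Y-y)<7)],85)) if (m&(abs(Y-y)<7)).sum()>2 else None) for y in range(-60,61,15)])
for Q in(P,T): prof(Q,np.array(c),ang,78); prof(Q,np.array([497.4,-371.4]),-1.2,124)
a=im[0:230,60:420]; save(cv2.resize(a,None,fx=2.2,fy=2.2,interpolation=cv2.INTER_CUBIC),"w1c.png")
```

```text
t1 wrist 2306 [555.9 -57.6] [183.2 144.4] 15.9 z 78.0
t1 top 707 [556.3 -58.5] [183.7 144.6] 16.3 z 78.7
1 [79, 79, 59, 59, 59, 59, 71, 79, 79]
-1 [79, 79, 79, 79, 79, 79, 79, 79, 79]
1 [125, 125, 105, 105, 105, 105, 113, 125, 125]
-1 [125, 124, 125, 125, 125, 125, 125, 126, 125]
1 [80, 81, 62, 61, 61, 61, 62, 81, 80]
-1 [81, 82, 82, 80, 82, 80, 82, 79, 80]
1 [127, 128, 107, 106, 105, 108, 103, 127, 125]
-1 [127, 128, 128, 126, 127, 126, 126, 127, 127]
```

View pics/w1c.png

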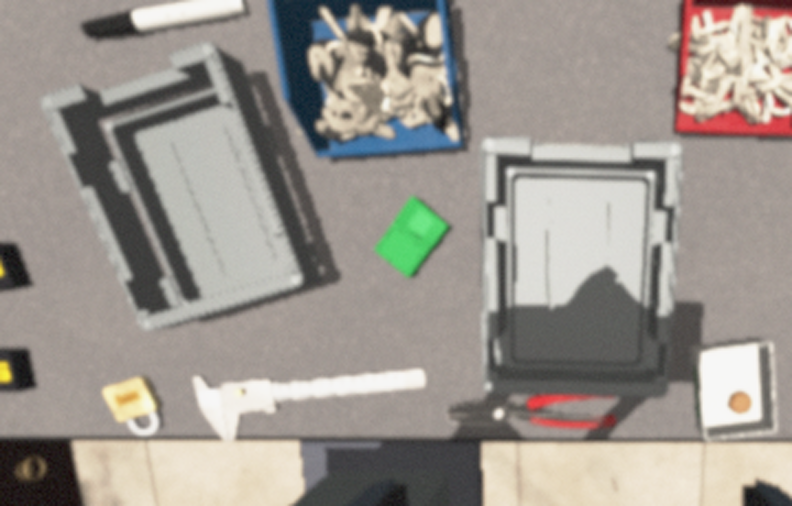

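Both hand-hold ends point away from the robot (+x). Tote_1 is at about (556,-58) with yaw 16°, and the pair at about (497,-371) with yaw -1.2°. Next I go to the tray.

Emit:
{"api": "send_rows", "payload": {
  "targets": [
    [[0,0,0.007,-0.031,0.239,-0.03,-1],[0,0,0.007,-0.031,0.239,-0.03,-1],[0,0,0.007,-0.031,0.239,-0.03,-1],[0,0,0.007,-0.031,0.239,-0.03,-1],[0,0,0.007,-0.031,0.239,-0.03,-1],[0,0,0.007,-0.031,0.239,-0.03,-1],[0,0,0.007,-0.031,0.239,-0.03,-1],[0,0,0.007,-0.031,0.239,-0.03,-1]]
  ]
}}

```text
time_s: 2.7
ee_pos: [378.0, 13.8, 404.7]
ee_rot: [180.0, 0.1, 5.1]
force: [0.4, 0.7, 1.0]
gripper_width: 91.5
gripper_force: 0.0
```

Emit:
{"api": "send_rows", "payload": {
  "targets": [
    [[0,0,0.007,-0.031,0.239,-0.06,-1],[0,0,0.007,-0.031,0.239,-0.06,-1],[0,0,0.007,-0.031,0.239,-0.06,-1],[0,0,0.007,-0.031,0.239,-0.06,-1],[0,0,0.007,-0.031,0.239,-0.06,-1],[0,0,0.007,-0.031,0.239,-0.06,-1],[0,0,0.007,-0.031,0.239,-0.06,-1],[0,0,0.007,-0.031,0.239,-0.06,-1],[0,0,0,0,0,0,-1],[0,0,0,0,0,0,-1]]
  ]
}}

```text
time_s: 3.7
ee_pos: [329.8, 394.7, 308.2]
ee_rot: [179.8, 0.2, 10.3]
force: [-1.0, -0.9, 0.2]
gripper_width: 91.1
gripper_force: 0.0
```

Run:
```python
from h import *
st,im,d,P=look("w2.png"); print(st["ee_pos"],st["ee_rot"],st["qpos"].round(1))
rect(P,84,5,(480,405),70,"handle"); rect(P,34,4,(480,395),150,"walls")
m=(abs(P[...,2]-34)<4)&(np.hypot(P[...,0]-483,P[...,1]-390)<150)
q=P[m]; print(np.percentile(q,[1,50,99],axis=0).round())
for r in optics.place_of("wrist","tray_lip")[:1]: print(r["conf"],ray("wrist",r["at"],8,st))
for r in optics.place_of("wrist","scoop_tray")[:1]: print(r["conf"],ray("wrist",r["at"],0,st))
```

```text
[329.78634924 394.69829585 308.21854824] [1.79811002e+02 1.63815268e-01 1.02989168e+01] [ 48.9  10.3  87.2  -0.   82.8 128.6]
handle 650 [481.7 409.4] [63.8 14.6] 3.3 z 83.8
walls 685 [478.8 455.7] [101.3  79.7] 2.8 z 36.0
[[429. 349.  30.]
 [499. 452.  36.]
 [533. 496.  38.]]
0.96 [483.20176166 407.46007437   0.        ]
```

View pics/w2.png

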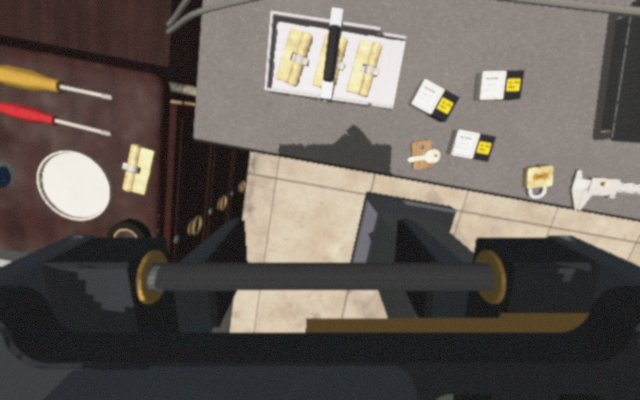

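Emit:
{"api": "send_rows", "payload": {
  "targets": [
    [[0,0,-0.0156,0.152,0.0147,-0.155,-1],[0,0,-0.0156,0.152,0.0147,-0.155,-1],[0,0,-0.0156,0.152,0.0147,-0.155,-1],[0,0,-0.0156,0.152,0.0147,-0.155,-1],[0,0,-0.0156,0.152,0.0147,-0.155,-1],[0,0,0,0,0,0,-0.6],[0,0,0,0,0,-0.12,-0.5],[0,0,0,0,0,-0.12,-0.5],[0,0,0,0,0,-0.12,-0.5],[0,0,0,0,0,-0.14,-0.5],[0,0,0,0,0,0,-0.5],[0,0,0,0,0,0,-0.5]]
  ],
  "grip_force": 50
}}

```text
time_s: 5.05
ee_pos: [482.3, 409.9, 56.6]
ee_rot: [-180.0, -0.1, 3.2]
force: [-0.0, 0.5, 0.6]
gripper_width: 68.4
gripper_force: 0.0
```

Emit:
{"api": "send_rows", "payload": {
  "targets": [
    [[0,0,0,0,0,-0.01,0.2],[0,0,0,0,0,0,1],[0,0,0,0,0,0,1],[0,0,0,0,0,0,1],[0,0,0,0,0,0,1],[0,0,0,0,0,0,1],[0,0,0,0,0,0,1],[0,0,0,0,0,0,1],[0,0,0,0,0,0,1]]
  ],
  "grip_force": 50
}}

```text
time_s: 5.95
ee_pos: [481.9, 409.9, 52.9]
ee_rot: [180.0, 0.0, 3.3]
force: [0.2, -1.6, 1.0]
gripper_width: 13.5
gripper_force: 50.0
```

Emit:
{"api": "send_rows", "payload": {
  "targets": [
    [[0,0,0,0,0,0.03,1],[0,0,0,0,0,0.06,1],[0,0,0,0,0,0.12,1],[0,0,0,0,0,0.15,1],[0,0,0,0,0,0.15,1],[0,0,0,0,0,0.15,1],[0,0,0,0,0,0.12,1],[0,0,0,0,0,0.06,1],[0,0,0,0,0,0,1]]
  ]
}}

```text
time_s: 6.85
ee_pos: [482.5, 410.9, 222.9]
ee_rot: [-179.9, -0.2, 3.3]
force: [0.3, -0.2, -6.3]
gripper_width: 13.7
gripper_force: 50.0
```

Emit:
{"api": "send_rows", "payload": {
  "targets": [
    [[0,0,0.0118,0.0167,-0.06,0.0155,1],[0,0,0.0118,0.0167,-0.12,0.0155,1],[0,0,0.0118,0.0167,-0.18,0.0155,1],[0,0,0.0118,0.0167,-0.18,0.0155,1],[0,0,0.0118,0.0167,-0.18,0.0155,1],[0,0,0.0118,0.0167,-0.18,0.0155,1],[0,0,0.0118,0.0167,-0.18,0.0155,1],[0,0,0.0118,0.0167,-0.18,0.0155,1],[0,0,0.0118,0.0167,-0.18,0.0155,1],[0,0,0.0118,0.0167,-0.18,0.0155,1],[0,0,0.0118,0.0167,-0.1,0.0155,1],[0,0,0.0118,0.0167,-0.04,0.0155,1]]
  ]
}}

```text
time_s: 8.05
ee_pos: [520.9, 56.0, 256.4]
ee_rot: [180.0, 0.2, 15.9]
force: [-0.6, 1.3, -6.1]
gripper_width: 13.8
gripper_force: 50.0
```

Emit:
{"api": "send_rows", "payload": {
  "targets": [
    [[0,0,0,0,0,0,1],[0,0,0,0,0,0,1]]
  ]
}}

```text
time_s: 8.25
ee_pos: [521.2, 58.6, 256.9]
ee_rot: [-179.9, 0.1, 16.0]
force: [0.4, 1.3, -5.0]
gripper_width: 13.7
gripper_force: 50.0
```

Run:
```python
from h import *
st,im,d,P=look("w3.png"); print(st["ee_pos"],st["ee_rot"],st["qpos"].round(1))
rect(P,78,7,(556,-58),150,"t1 wrist")
```

```text
[521.22086263  58.559797   256.85003754] [-1.79936623e+02  1.49674069e-01  1.59632350e+01] [ 5.1 12.4 91.7  0.  76.1 79.2]
t1 wrist 1919 [ 571.4 -111. ] [182.2  36. ] 17.9 z 78.0
```

View pics/w3.png

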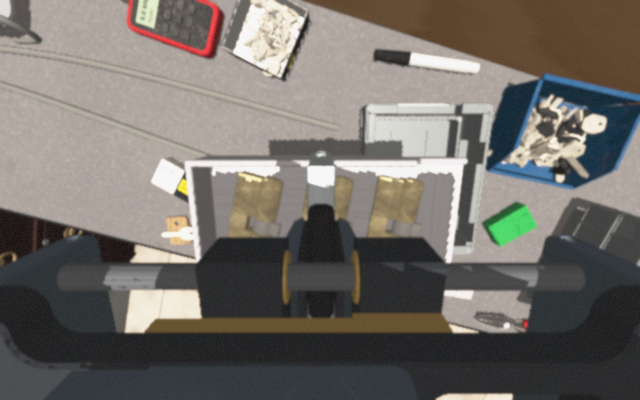

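All three cylinders lie in the tray (image row ~205), with the lip over tote_1 at about (430,180). Now I pour.

Emit:
{"api": "send_rows", "payload": {
  "targets": [
    [[0.0427,0.0123,0,0.0077,-0.0269,-0.026,1],[0.0427,0.0123,0,0.0077,-0.0269,-0.026,1],[0.0427,0.0123,0,0.0077,-0.0269,-0.026,1],[0.0427,0.0123,0,0.0077,-0.0269,-0.026,1],[0.0427,0.0123,0,0.0077,-0.0269,-0.026,1],[0.0427,0.0123,0,0.0077,-0.0269,-0.026,1],[0.0427,0.0123,0,0.0077,-0.0269,-0.026,1],[0.0427,0.0123,0,0.0077,-0.0269,-0.026,1],[0.0427,0.0123,0,0.0077,-0.0269,-0.026,1],[0.0427,0.0123,0,0.0077,-0.0269,-0.026,1],[0.0427,0.0123,0,0.0077,-0.0269,-0.026,1],[0.0427,0.0123,0,0.0077,-0.0269,-0.026,1]]
  ]
}}

```text
time_s: 9.5
ee_pos: [541.3, -6.1, 195.6]
ee_rot: [-132.0, -0.0, 16.1]
force: [0.4, 0.2, -2.4]
gripper_width: 13.6
gripper_force: 50.0
```

Emit:
{"api": "send_rows", "payload": {
  "targets": [
    [[0,0,0,0,0,0,1],[0,0,0,0,0,0,1],[0,0,0,0,0,0,1],[0,0,0,0,0,0,1],[0,0,0,0,0,0,1],[0,0,0,0,0,0,1]]
  ]
}}

```text
time_s: 10.1
ee_pos: [540.5, -5.9, 196.3]
ee_rot: [-132.1, 0.0, 16.1]
force: [-1.0, -0.0, -1.3]
gripper_width: 13.6
gripper_force: 50.0
```

Run:
```python
from h import *
st=env.state(); print(st["ee_pos"],st["ee_rot"],st["qpos"].round(1),st["force"])
a=[optics.grab_frame(n)[0] for n in("top","wrist")]
t=cv2.resize(a[0][130:250,150:450],(640,256),interpolation=cv2.INTER_CUBIC); save(np.vstack([t,cv2.resize(a[1],(512,320)).copy() if 0 else np.pad(cv2.resize(a[1],(512,320)),((0,0),(0,128),(0,0)))]),"p4.png")
```

```text
[540.47347895  -5.87785911 196.28823462] [-1.32069722e+02  2.52283213e-03  1.60610867e+01] [-22.9  31.1  88.2  35.4  94.6  42.8] [-0.98340615 -0.00396154 -1.3015026 ]
```

View pics/p4.png

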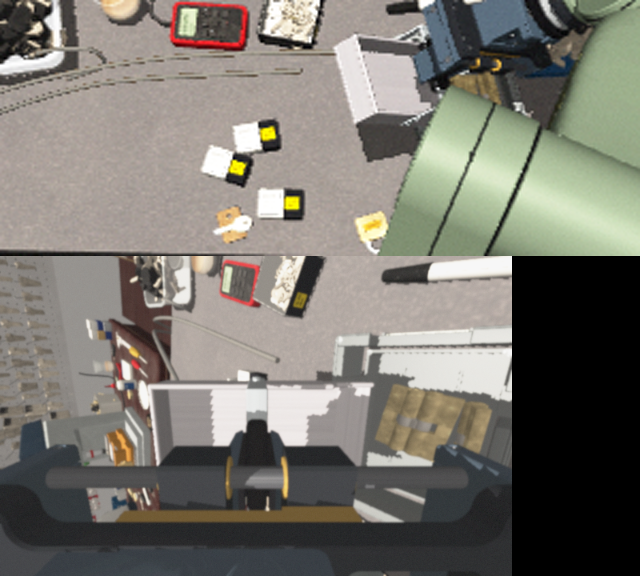

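The tray is empty and the cylinders lie in tote_1 (wrist inset at about (435,420)). One carton has been knocked to about (257,135) in the top inset. I return the tray now.

Emit:
{"api": "send_rows", "payload": {
  "targets": [
    [[-0.0854,-0.0246,0,-0.0154,0.0538,0.08,1],[-0.0854,-0.0246,0,-0.0154,0.0538,0.08,1],[-0.0854,-0.0246,0,-0.0154,0.0538,0.08,1],[-0.0854,-0.0246,0,-0.0154,0.0538,0.08,1],[-0.0854,-0.0246,0,-0.0154,0.0538,0.08,1],[-0.0854,-0.0246,0,-0.0154,0.0538,0.08,1],[0,0,0,0,0,0,1]]
  ]
}}

```text
time_s: 10.9
ee_pos: [521.2, 63.5, 295.3]
ee_rot: [-180.0, -0.3, 16.4]
force: [1.2, -0.9, -2.1]
gripper_width: 13.9
gripper_force: 50.0
```

Emit:
{"api": "send_rows", "payload": {
  "targets": [
    [[0,0,-0.0176,-0.025,0.2194,0,1],[0,0,-0.0176,-0.025,0.2194,0,1],[0,0,-0.0176,-0.025,0.2194,0,1],[0,0,-0.0176,-0.025,0.2194,0,1],[0,0,-0.0176,-0.025,0.2194,0,1],[0,0,-0.0176,-0.025,0.2194,0,1],[0,0,-0.0176,-0.025,0.2194,0,1],[0,0,-0.0176,-0.025,0.2194,0,1],[0,0,0,0,0,-0.2,1],[0,0,0,0,0,-0.2,1],[0,0,0,0,0,-0.2,1],[0,0,0,0,0,0,1]]
  ]
}}

```text
time_s: 12.1
ee_pos: [478.5, 405.8, 164.6]
ee_rot: [179.5, 0.8, 3.3]
force: [-2.4, -0.4, -2.9]
gripper_width: 13.6
gripper_force: 50.0
```

Emit:
{"api": "send_rows", "payload": {
  "targets": [
    [[0,0,0,0,0,-0.15,1],[0,0,0,0,0,-0.15,1],[0,0,0,0,0,-0.12,1],[0,0,0,0,0,-0.06,1],[0,0,0,0,0,0,1],[0,0,0,0,0,0,1],[0,0,0,0,0,0,1]]
  ]
}}

```text
time_s: 12.8
ee_pos: [483.1, 410.2, 77.8]
ee_rot: [-179.9, -0.2, 3.3]
force: [1.0, 0.3, -2.1]
gripper_width: 14.1
gripper_force: 50.0
```

Emit:
{"api": "send_rows", "payload": {
  "targets": [
    [[0,0,0,0,0,-0.06,1],[0,0,0,0,0,-0.04,1],[0,0,0,0,0,-0.022,1],[0,0,0,0,0,0,1],[0,0,0,0,0,0,1],[0,0,0,0,0,0,-0.4],[0,0,0,0,0,0,-0.4],[0,0,0,0,0,0,-0.4],[0,0,0,0,0,0,-0.4]]
  ]
}}

```text
time_s: 13.7
ee_pos: [481.9, 409.3, 51.0]
ee_rot: [180.0, 0.0, 3.3]
force: [-0.1, -0.3, 0.6]
gripper_width: 42.7
gripper_force: 0.0
```

Emit:
{"api": "send_rows", "payload": {
  "targets": [
    [[0,0,0,0,0,0.1,-0.4],[0,0,0,0,0,0.2,-0.4],[0,0,0,0,-0.02,0.24,-0.4],[0,0,0,0,-0.24,0.04,0],[0,0,0,0,-0.24,0.04,0],[0,0,0,0,-0.24,0.04,0],[0,0,0,0,-0.24,0.04,0],[0,0,0,0,-0.24,0.04,0],[0,0,0,0,-0.24,0.04,0],[0,0,0,0,-0.24,0.04,0]]
  ]
}}

```text
time_s: 14.7
ee_pos: [481.7, 67.5, 215.7]
ee_rot: [180.0, -0.0, 3.4]
force: [1.0, -0.0, 0.4]
gripper_width: 45.7
gripper_force: 0.0
```

Emit:
{"api": "send_rows", "payload": {
  "targets": [
    [[0,0,0,-0.06,-0.155,0.11,0],[0,0,0,-0.06,-0.155,0.11,0],[0,0,0,-0.06,-0.155,0.11,0],[0,0,0,-0.06,-0.155,0.11,0],[0,0,0,0,0,0,0],[0,0,0,0,0,0,0]]
  ]
}}

```text
time_s: 15.3
ee_pos: [434.0, -54.8, 303.5]
ee_rot: [-180.0, -0.1, 3.2]
force: [1.4, 0.3, -0.7]
gripper_width: 45.5
gripper_force: 0.0
```

```bash
cat >> h.py <<'E'
def tote(P,zr,c,r=135,s=""):
    "fit 180x140 rectangle to rim points (z>=zr-6) by least-squares: returns centre,yaw"
    q,cc,wh,a=rect(P,zr,6,c,r,s); a=a if wh[0]>wh[1] else a-90
    return np.array(cc),a
E
python3 - <<'E'
from h import *
st,im,d,P=look("w5.png"); print(st["ee_pos"],st["ee_rot"])
c,a=tote(P,78,(556,-58),135,"t1")
t=np.radians(a);u=np.array([np.cos(t),np.sin(t)]);v=np.array([-u[1],u[0]])
X=(P[...,:2]-c)@u;Y=(P[...,:2]-c)@v;Z=P[...,2]
for x in range(-65,70,15): print([int(np.nan_to_num(np.median(Z[(abs(X-x)<7)&(abs(Y-y)<6)]))) for y in range(-48,50,12)])
for r in optics.place_of("wrist","cylinder_1"): p=ray("wrist",r["at"],15,st); print(round(r["conf"],2),p.round(),((p[:2]-c)@u).round(),((p[:2]-c)@v).round())
save(cv2.resize(im[:240,160:480],(640,480),interpolation=cv2.INTER_CUBIC),"w5c.png")
E
```

```text
[434.01059078 -54.83670892 303.48265072] [-1.79980576e+02 -5.78916203e-02  3.23609221e+00]
t1 3537 [556.4 -62.4] [183.1 143.3] 15.8 z 78.1
[3, 3, 3, 3, 3, 3, 3, 3, 3]
[3, 3, 3, 3, 3, 3, 474, 3, 3]
[34, 18, 4, 14, 17, 14, 4, 3, 3]
[34, 18, 12, 15, 19, 18, 16, 13, 3]
[34, 17, 13, 14, 18, 18, 15, 13, 3]
[34, 18, 14, 16, 18, 19, 14, 12, 3]
[34, 17, 14, 18, 18, 19, 15, 4, 3]
[3, 3, 3, 3, 3, 4, 4, 3, 3]
[3, 3, 3, 3, 3, 3, 3, 3, 3]
0.88 [ 564. -104.   15.] -4.0 -42.0
0.77 [555. -75.  15.] -5.0 -12.0
0.59 [552. -43.  15.] 2.0 20.0
0.33 [498. 208.  15.] 18.0 276.0
```

View pics/w5c.png

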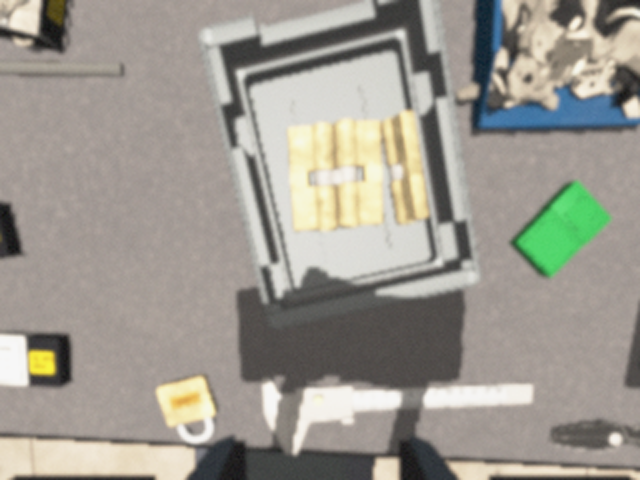

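Tote_1 holds the cylinders, two flat and one leaning on the -y wall at (405,165) with its top at 34 mm. Tote_1 is at (556.4,-62.4) with yaw 15.8°. Next is the nested pair.

Emit:
{"api": "send_rows", "payload": {
  "targets": [
    [[0,0,-0.006,-0.02,-0.2,0.035,0],[0,0,-0.006,-0.02,-0.2,0.035,0],[0,0,-0.006,-0.02,-0.2,0.035,0],[0,0,-0.006,-0.02,-0.2,0.035,0],[0,0,-0.006,-0.02,-0.2,0.035,0],[0,0,-0.006,-0.02,-0.2,0.035,0],[0,0,-0.006,-0.02,-0.2,0.035,0],[0,0,-0.006,-0.02,-0.2,0.035,0],[0,0,0,0,0,0,0],[0,0,0,0,0,0,0],[0,0,0,0,0,0,0]]
  ]
}}

```text
time_s: 16.5
ee_pos: [402.6, -373.1, 358.4]
ee_rot: [-179.9, 0.1, -0.9]
force: [0.2, -0.2, 0.5]
gripper_width: 45.4
gripper_force: 0.0
```

Run:
```python
from h import *
st,im,d,P=look("w6.png"); print(st["ee_pos"],st["ee_rot"])
c,a=tote(P,124,(497,-371),135,"pair")
t=np.radians(a);print(c+np.array([np.sin(t),-np.cos(t)])*65)
```

```text
[ 402.57411746 -373.05841034  358.41928036] [-1.79889343e+02  7.22510190e-02 -8.73380865e-01]
pair 3583 [ 497.4 -371.4] [143.2 182.6] 88.8 z 124.2
[ 496.01178706 -436.37132798]
```

Emit:
{"api": "send_rows", "payload": {
  "targets": [
    [[0,0,-0.0006,0.078,-0.053,-0.173,0],[0,0,-0.0006,0.078,-0.053,-0.173,0],[0,0,-0.0006,0.078,-0.053,-0.173,0],[0,0,-0.0006,0.078,-0.053,-0.173,0],[0,0,-0.0006,0.078,-0.053,-0.173,0],[0,0,-0.0006,0.078,-0.053,-0.173,0],[0,0,0,0,0,0,0],[0,0,0,0,0,0,0],[0,0,0,0,0,0,0]]
  ]
}}

```text
time_s: 17.45
ee_pos: [496.2, -437.9, 154.2]
ee_rot: [179.9, -0.1, -1.3]
force: [0.1, -0.7, 1.5]
gripper_width: 45.7
gripper_force: 0.0
```

Emit:
{"api": "send_rows", "payload": {
  "targets": [
    [[0,0,0,0,0.006,-0.14,0],[0,0,0,0,0,-0.12,0],[0,0,0,0,0,-0.06,0],[0,0,0,0,0,-0.02,0],[0,0,0,0,0,0,0.3],[0,0,0,0,0,0,0.5],[0,0,0,0,0,0,1],[0,0,0,0,0,0,1],[0,0,0,0,0,0,1],[0,0,0,0,0,0,1],[0,0,0,0,0,0,1],[0,0,0,0,0,0,1]]
  ],
  "grip_force": 60
}}

```text
time_s: 18.65
ee_pos: [495.8, -437.2, 84.3]
ee_rot: [180.0, -0.0, -1.3]
force: [-1.5, 0.4, 4.1]
gripper_width: 9.8
gripper_force: 60.0
```

Emit:
{"api": "send_rows", "payload": {
  "targets": [
    [[0,0,0,0,0,0.02,1],[0,0,0,0,0,0.03,1],[0,0,0,0,0,0.05,1],[0,0,0,0,0,0.08,1],[0,0,0,0,0,0.1,1],[0,0,0,0,0,0.15,1],[0,0,0,0,0,0.18,1],[0,0,0,0,0,0.18,1],[0,0,0,0,0,0.1,1],[0,0,0,0,0,0,1],[0,0,0,0,0,0,1]]
  ]
}}

```text
time_s: 19.75
ee_pos: [495.3, -436.8, 261.4]
ee_rot: [-180.0, 0.0, -1.3]
force: [-0.8, 0.2, -2.2]
gripper_width: 9.7
gripper_force: 60.0
```

Run:
```python
from h import *
st,im,d,P=look(); 
_,_,dt,T=look(None,"top")
for z,n in((302,"t2"),(78,"t3")):
    try: rect(P,z,8,(497,-371),140,n+" wrist")
    except Exception as e: print(e)
    try: rect(T,z,8,(497,-371),140,n+" top")
    except Exception as e: print(e)
save(im,"w7.png")
```

```text
t2 wrist 7256 [ 554.3 -310.4] [32.5 85. ] 67.5 z 301.0
t2 top 470 [ 498.6 -317.7] [184.6  42.6] 1.1 z 300.7
t3 wrist 198 [ 582.5 -319.8] [35.6  5.8] 88.9 z 78.5
t3 top 389 [ 499.4 -337. ] [185.   78.8] 1.0 z 78.4
```

View pics/w7.png

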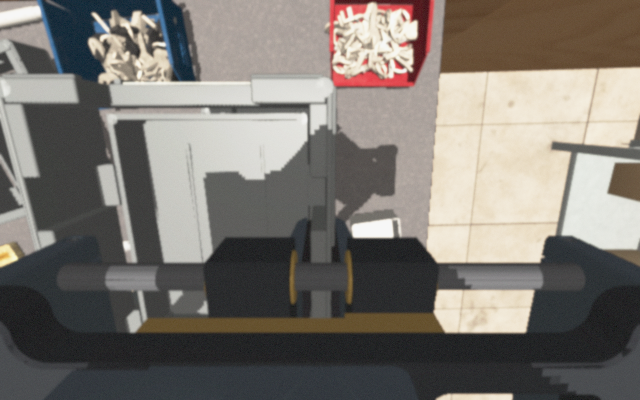

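Tote_2 is held with its rim horizontal in the picture (row ~90), and tote_3 stays on the desk. I'll check its level.

```bash
cat >> h.py <<'E'
def plane(P,zr,tol,c,r):
    m=(abs(P[...,2]-zr)<tol)&(np.hypot(P[...,0]-c[0],P[...,1]-c[1])<r); q=P[m]
    for _ in range(4):
        A=np.c_[q[:,:2]-c,np.ones(len(q))]; s=np.linalg.lstsq(A,q[:,2],rcond=None)[0]; e=q[:,2]-A@s; q=q[abs(e)<2]
    print("plane slope x,y mrad",(s[:2]*1000).round(1),"z0",s[2].round(1),len(q))
E
python3 - <<'E'
from h import *
st,im,d,P=look(); q=P[(abs(P[...,2]-301)<7)&(P[...,1]>-460)&(P[...,0]>480)]
plane(P[:215],301,7,np.array([497,-371]),140)
E
```

```text
plane slope x,y mrad [2.2 1. ] z0 299.4 9318
```

Emit:
{"api": "send_rows", "payload": {
  "targets": [
    [[0,0,0.0913,0.009,0.091,0.01,1],[0,0,0.0913,0.009,0.091,0.01,1],[0,0,0.0913,0.009,0.091,0.01,1],[0,0,0.0913,0.009,0.091,0.01,1],[0,0,0.0913,0.009,0.091,0.01,1],[0,0,0.0913,0.009,0.091,0,1],[0,0,0.0913,0.009,0.091,0,1],[0,0,0.0913,0.009,0.091,0,1],[0,0,0.0913,0.009,0.091,0,1],[0,0,0.0913,0.009,0.091,0,1],[0,0,0.0913,0.009,0.091,0,1],[0,0,0.0913,0.009,0.091,0,1]]
  ]
}}

```text
time_s: 21.1
ee_pos: [516.7, -217.5, 270.3]
ee_rot: [-179.9, -0.1, 97.6]
force: [1.0, 0.6, -1.7]
gripper_width: 9.8
gripper_force: 60.0
```

Emit:
{"api": "send_rows", "payload": {
  "targets": [
    [[0,0,0.0913,0.009,0.091,0,1],[0,0,0.0913,0.009,0.091,0,1],[0,0,0.0913,0.009,0.091,0,1],[0,0,0.0913,0.009,0.091,0,1],[0,0,0.0913,0.009,0.091,0,1],[0,0,0.0913,0.009,0.091,0,1],[0,0,0.0913,0.009,0.091,0,1],[0,0,0.0913,0.009,0.091,0,1],[0,0,0.0913,0.009,0.091,0,1],[0,0,0.0913,0.009,0.091,0,1],[0,0,0.0913,0.009,0.091,0,1],[0,0,0.0913,0.009,0.091,0,1]]
  ]
}}

```text
time_s: 22.3
ee_pos: [538.1, 0.7, 270.3]
ee_rot: [179.9, -0.2, -163.8]
force: [0.0, -0.3, -2.1]
gripper_width: 9.9
gripper_force: 60.0
```

Emit:
{"api": "send_rows", "payload": {
  "targets": [
    [[0,0,0,0,0,0,1],[0,0,0,0,0,0,1]]
  ]
}}

```text
time_s: 22.5
ee_pos: [538.3, -0.3, 270.7]
ee_rot: [180.0, -0.1, -164.2]
force: [-0.2, -0.2, -2.1]
gripper_width: 9.7
gripper_force: 60.0
```

Run:
```python
from h import *
st,im,d,P=look(); print(st["ee_pos"],st["ee_rot"],st["qpos"].round(1))
_,_,dt,T=look(None,"top")
z=st["ee_pos"][2]+40
try: rect(T,z,6,(556,-62),135,"t2 top")
except Exception as e: print(e)
plane(P[:215],z,7,np.array([556,-62]),140)
try: rect(T,78,6,(556,-62),135,"t1 top")
except Exception as e: print(e)
```

```text
[ 5.38256395e+02 -2.55551350e-01  2.70728097e+02] [ 1.79977322e+02 -1.38746395e-01 -1.64185235e+02] [  -1.2   13.3   88.5   -0.    78.3 -107.1]
t2 top 366 [ 570.5 -129.9] [181.6  33.8] 5.2 z 310.9
plane slope x,y mrad [-13.   -0.2] z0 309.8 9152
t1 top 71 [ 499.3 -143.2] [26.3 49.1] 65.4 z 77.6
```

Emit:
{"api": "send_rows", "payload": {
  "targets": [
    [[0,0,0,0.004,0.002,-0.1,1],[0,0,0,0,0,-0.2,1],[0,0,0,0,0,-0.2,1],[0,0,0,0,0,-0.15,1],[0,0,0,0,0,-0.08,1],[0,0,0,0,0,0,1],[0,0,0,0,0,0,1],[0,0,0,0,0,0,1],[0,0,0,0,0,0,1]]
  ]
}}

```text
time_s: 23.5
ee_pos: [540.5, -0.0, 127.2]
ee_rot: [-180.0, 0.2, -164.1]
force: [-0.9, 0.4, -1.7]
gripper_width: 9.7
gripper_force: 60.0
```

Emit:
{"api": "send_rows", "payload": {
  "targets": [
    [[0,0,0,-0.003,0,-0.02,1],[0,0,0,0,0,-0.02,1],[0,0,0,0,0,-0.02,1],[0,0,0,0,0,-0.015,1],[0,0,0,0,0,-0.01,1],[0,0,0,0,0,-0.005,1],[0,0,0,0,0,0,1],[0,0,0,0,0,0,1]]
  ]
}}

```text
time_s: 24.3
ee_pos: [538.9, 0.2, 108.3]
ee_rot: [180.0, -0.0, -164.1]
force: [-2.3, 0.8, 4.1]
gripper_width: 9.8
gripper_force: 60.0
```

Seated at the expected height with light contact. I release and check.

Emit:
{"api": "send_rows", "payload": {
  "targets": [
    [[0,0,0,0,0,0,0.3],[0,0,0,0,0,0,0.3],[0,0,0,0,0,0,0.2],[0,0,0,0,0,0,0.2],[0,0,0,0,0,0.1,0.2],[0,0,0,0,0,0.2,0],[0,0,0,0,0.1,0.2,0],[0,0,0,0,0.2,0.1,0],[0,0,0,0,0.2,0.1,0],[0,0,0,0,0.2,0.1,0],[0,0,0,0,0,0,0]]
  ]
}}

```text
time_s: 25.4
ee_pos: [540.4, 144.6, 270.6]
ee_rot: [179.9, 0.4, -163.8]
force: [-0.2, 0.2, 0.2]
gripper_width: 45.4
gripper_force: 0.0
```

Run:
```python
from h import *
st,im,d,P=look(); print(st["ee_pos"],st["ee_rot"])
_,_,dt,T=look(None,"top")
tote(T,148,(556,-62),135,"t2 top"); plane(T,148,6,np.array([556,-62]),130)
for r in optics.place_of("top","carton_1"):
    u,v=np.round(r["at"]).astype(int); c=T[v,u]; print(round(r["conf"],2),c.round()); 
    if c[2]<60: rect(T,22,7,c,45,"carton")
```

```text
[540.3682631  144.60337557 270.59327702] [ 179.89733004    0.38902644 -163.82869141]
t2 top 776 [557.  -62.1] [184.5 143.9] 16.1 z 148.5
plane slope x,y mrad [-1.2 -0. ] z0 148.4 423
0.63 [455. 237.  23.]
carton 237 [460.8 254.7] [55.5 52.4] 2.9 z 22.9
0.58 [ 516. -227.   31.]
carton 257 [ 527.  -225.4] [38.3 60.2] 50.5 z 22.9
0.24 [560. -60.  72.]
```

Tote_2 stands level on tote_1 (rim 148.5 mm, centre within 1 mm). Next, the cartons.

Emit:
{"api": "send_rows", "payload": {
  "targets": [
    [[0,0,-0.0896,-0.041,-0.032,0.01,-0.2],[0,0,-0.0896,-0.041,-0.032,0.01,-0.2],[0,0,-0.0896,-0.041,-0.032,0.01,-0.2],[0,0,-0.0896,-0.041,-0.032,0.01,-0.2],[0,0,-0.0896,-0.041,-0.032,0.01,-0.2],[0,0,-0.0896,-0.041,-0.032,0.01,-0.2],[0,0,-0.0896,-0.041,-0.032,0.01,-0.2],[0,0,-0.0896,-0.041,-0.032,0.01,-0.2],[0,0,-0.0896,-0.041,-0.032,0.01,-0.2],[0,0,-0.0896,-0.041,-0.032,0.01,-0.2],[0,0,-0.0896,-0.041,-0.032,0.01,-0.2],[0,0,-0.0896,-0.041,-0.032,0.01,-0.2]]
  ]
}}

```text
time_s: 26.75
ee_pos: [439.6, 61.6, 290.7]
ee_rot: [-179.9, 0.0, 98.7]
force: [-0.2, 0.5, -0.5]
gripper_width: 55.2
gripper_force: 0.0
```

Emit:
{"api": "send_rows", "payload": {
  "targets": [
    [[0,0,-0.0896,-0.041,-0.032,0.01,-0.2],[0,0,-0.0896,-0.041,-0.032,0.01,-0.2],[0,0,-0.0896,-0.041,-0.032,0.01,-0.2],[0,0,0,0,0,0,-0.2],[0,0,0,0,0,0,-0.2],[0,0,0,0,0,0,-0.2]]
  ]
}}

```text
time_s: 27.35
ee_pos: [416.1, 43.9, 297.3]
ee_rot: [-180.0, 0.0, 75.0]
force: [0.5, -0.4, 0.0]
gripper_width: 55.2
gripper_force: 0.0
```

```bash
cat >> h.py <<'E'
def cartons(P,R=((380,560),(110,300))):
    m=(abs(P[...,2]-22)<4)&(P[...,0]>R[0][0])&(P[...,0]<R[0][1])&(P[...,1]>R[1][0])&(P[...,1]<R[1][1])
    k,l,s,_=cv2.connectedComponentsWithStats(m.astype(np.uint8))
    for i in range(1,k):
        if s[i,4]>150:
            q=P[l==i]; c,wh,a=cv2.minAreaRect(q[:,:2].astype(np.float32)); a=a if wh[0]>wh[1] else a+90
            print("carton",np.round(c,1),np.round(sorted(wh),1),"long",round((a)%180,1),len(q))
E
python3 - <<'E'
from h import *
st,im,d,P=look("w8.png"); print(st["ee_pos"],st["ee_rot"],st["qpos"].round(1)); cartons(P)
E
```

```text
[416.14968704  43.86789948 297.29596567] [-1.79963806e+02  1.24252631e-02  7.50027150e+01] [ 4.4  1.2 99.   0.  79.8 19.4]
carton [481.7 225.9] [ 63.2 113.5] long 138.4 2532
carton [406.9 175.6] [38.9 58.6] long 89.8 1224
```

View pics/w8.png

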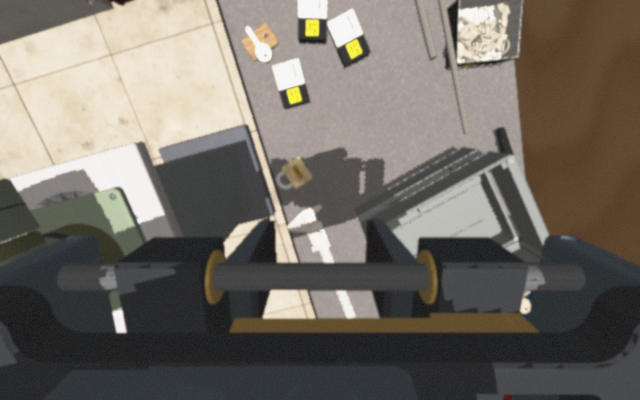

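The wrist picture shows a lone carton at (292,83). The other two nearly touch at (312,15) and (350,37), left by the knock. I take the lone one first.

Emit:
{"api": "send_rows", "payload": {
  "targets": [
    [[0,0,0.0278,-0.0077,0.11,-0.19,-0.4],[0,0,0.0278,-0.0077,0.11,-0.19,-0.4],[0,0,0.0278,-0.0077,0.11,-0.19,-0.4],[0,0,0.0278,-0.0077,0.11,-0.19,-0.4],[0,0,0.0278,-0.0077,0.11,-0.19,-0.4],[0,0,0.0278,-0.0077,0.11,-0.19,-0.4],[0,0,0,0,0,0,-0.4],[0,0,0,0,0,0,-0.4],[0,0,0,0,0,0,-0.4]]
  ]
}}

```text
time_s: 28.3
ee_pos: [408.1, 176.1, 71.1]
ee_rot: [179.8, -0.0, 89.9]
force: [-0.0, -0.0, -0.3]
gripper_width: 64.0
gripper_force: 0.0
```

Emit:
{"api": "send_rows", "payload": {
  "targets": [
    [[0,0,0,-0.005,0,-0.14,-0.4],[0,0,0,0,0,-0.12,-0.4],[0,0,0,0,0,-0.06,-0.4],[0,0,0,0,0,-0.01,-0.4],[0,0,0,0,0,0,-0.1],[0,0,0,0,0,0,0.5],[0,0,0,0,0,0,1],[0,0,0,0,0,0,1],[0,0,0,0,0,0,1],[0,0,0,0,0,0,1]]
  ],
  "grip_force": 25
}}

```text
time_s: 29.3
ee_pos: [406.6, 176.4, 4.7]
ee_rot: [179.9, -0.0, 90.0]
force: [-0.8, -1.5, 7.1]
gripper_width: 38.0
gripper_force: 25.0
```

Emit:
{"api": "send_rows", "payload": {
  "targets": [
    [[0,0,0,0,0,0.08,1],[0,0,0,0,0,0.2,1],[0,0,0,0,0,0.24,1],[0,0,-0.0913,0.101,-0.1275,0.2,1],[0,0,-0.0913,0.101,-0.1275,0.2,1],[0,0,-0.0913,0.101,-0.1275,0.12,1],[0,0,-0.0913,0.101,-0.1275,0,1],[0,0,-0.0913,0.101,-0.1275,0,1],[0,0,-0.0913,0.101,-0.1275,0,1],[0,0,-0.0913,0.101,-0.1275,0,1],[0,0,-0.0913,0.101,-0.1275,0,1],[0,0,-0.0913,0.101,-0.1275,0,1]]
  ]
}}

```text
time_s: 30.5
ee_pos: [586.7, -52.8, 209.1]
ee_rot: [-180.0, 0.0, 15.7]
force: [0.2, 1.0, 0.1]
gripper_width: 37.8
gripper_force: 25.0
```

Emit:
{"api": "send_rows", "payload": {
  "targets": [
    [[0,0,0,0,0,0,1],[0,0,0,0,0,0,1],[0,0,0,0,0,0,1]]
  ]
}}

```text
time_s: 30.8
ee_pos: [585.5, -51.1, 209.1]
ee_rot: [-180.0, 0.1, 16.1]
force: [0.1, -0.6, -0.4]
gripper_width: 38.1
gripper_force: 25.0
```

Emit:
{"api": "send_rows", "payload": {
  "targets": [
    [[0,0,0,0.01,-0.01,-0.15,1],[0,0,0,0,0,-0.2,1],[0,0,0,0,0,-0.16,1],[0,0,0,0,0,-0.08,1],[0,0,0,0,0,-0.045,1],[0,0,0,0,0,0,1],[0,0,0,0,0,0,1],[0,0,0,0,0,0,-0.15],[0,0,0,0,0,0,-0.15],[0,0,0,0,0,0,-0.15],[0,0,0,0,0,0,-0.15]]
  ]
}}

```text
time_s: 31.9
ee_pos: [588.5, -53.9, 82.8]
ee_rot: [180.0, -0.0, 16.0]
force: [0.4, 0.1, -0.3]
gripper_width: 52.3
gripper_force: 0.0
```

Emit:
{"api": "send_rows", "payload": {
  "targets": [
    [[0,0,0,0,0,0.15,-0.15],[0,0,0,0,0,0.24,-0.15],[0,0,0,0,0,0.24,-0.15],[0,0,0.082,-0.0906,0.0844,0.044,-0.4],[0,0,0.082,-0.0906,0.0844,0.044,-0.4],[0,0,0.082,-0.0906,0.0844,0.044,-0.4],[0,0,0.082,-0.0906,0.0844,0.044,-0.4],[0,0,0.082,-0.0906,0.0844,0.044,-0.4],[0,0,0.082,-0.0906,0.0844,0.044,-0.4],[0,0,0.082,-0.0906,0.0844,0.044,-0.4],[0,0,0.082,-0.0906,0.0844,0.044,-0.4],[0,0,0,0,0,0,-0.4]]
  ]
}}

```text
time_s: 33.1
ee_pos: [442.2, 82.6, 280.3]
ee_rot: [179.9, -0.1, 75.2]
force: [0.3, -0.1, 0.1]
gripper_width: 63.9
gripper_force: 0.0
```

Emit:
{"api": "send_rows", "payload": {
  "targets": [
    [[0,0,0,0,0,0,-0.4],[0,0,0,0,0,0,-0.4]]
  ]
}}

```text
time_s: 33.3
ee_pos: [443.8, 80.7, 278.4]
ee_rot: [180.0, 0.0, 74.9]
force: [0.0, -0.2, 0.6]
gripper_width: 63.5
gripper_force: 0.0
```

Run:
```python
from h import *
st,im,d,P=look("w9.png"); print(st["ee_pos"],st["ee_rot"],st["qpos"].round(1)); cartons(P)
# split by colour-free approach: cluster of top points with kmeans, refine
m=(abs(P[...,2]-22)<4)&(P[...,0]>400)&(P[...,0]<570)&(P[...,1]>130)&(P[...,1]<300)
e=cv2.erode(m.astype(np.uint8),np.ones((7,7))); k,l,s,_=cv2.connectedComponentsWithStats(e)
for i in range(1,k):
    if s[i,4]>100:
        q=P[l==i]; c,wh,a=cv2.minAreaRect(q[:,:2].astype(np.float32)); a=a if wh[0]>wh[1] else a+90; print("eroded",np.round(c,1),np.round(sorted(wh),1),round(a%180,1))
save(cv2.resize(im[:240,200:520],(640,480),interpolation=cv2.INTER_CUBIC),"w9c.png")
```

```text
[443.84183813  80.72536851 278.40911418] [1.79994158e+02 2.78664647e-02 7.49384163e+01] [ 8.9  4.8 97.8 -0.  77.4 23.9]
carton [481.  229.6] [ 68.3 118. ] long 137.9 2861
eroded [458.9 249.7] [30.3 51.9] 73.6
eroded [498.4 211.1] [28.6 47.9] 102.3
```

View pics/w9c.png

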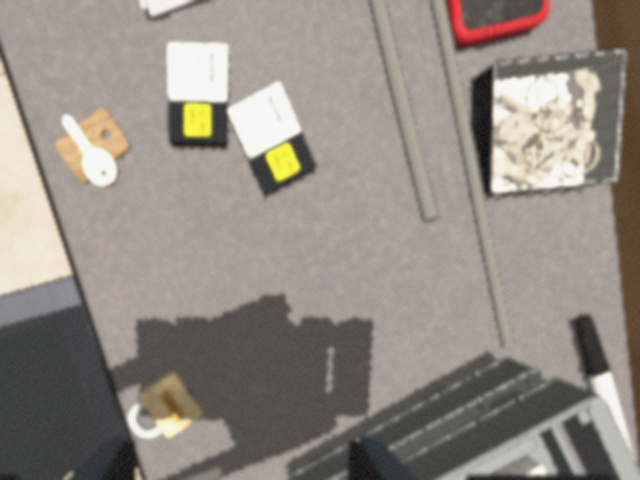

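B (right) is at (498,211) with long axis 102°. Its upper-left corner touches A, so I grip it nearer its free black end.

Emit:
{"api": "send_rows", "payload": {
  "targets": [
    [[0,0,0.0507,0.048,0.097,-0.176,-0.2],[0,0,0.0507,0.048,0.097,-0.176,-0.2],[0,0,0.0507,0.048,0.097,-0.176,-0.2],[0,0,0.0507,0.048,0.097,-0.176,-0.2],[0,0,0.0507,0.048,0.097,-0.176,-0.2],[0,0,0.0507,0.048,0.097,-0.176,-0.2],[0,0,0,0,0,0,-0.2],[0,0,0,0,0,0,-0.2],[0,0,0,0,0,0,-0.2]]
  ]
}}

```text
time_s: 34.25
ee_pos: [501.8, 197.0, 68.8]
ee_rot: [179.9, 0.0, 102.3]
force: [-0.5, 0.1, 0.9]
gripper_width: 54.9
gripper_force: 0.0
```

Emit:
{"api": "send_rows", "payload": {
  "targets": [
    [[0,0,0,0,0,-0.14,-0.2],[0,0,0,0,0,-0.11,-0.2],[0,0,0,0,0,-0.05,-0.2],[0,0,0,0,0,-0.02,-0.2],[0,0,0,0,0,0,-0.1],[0,0,0,0,0,0,0.5],[0,0,0,0,0,0,1],[0,0,0,0,0,0,1],[0,0,0,0,0,0,1]]
  ],
  "grip_force": 25
}}

```text
time_s: 35.15
ee_pos: [501.8, 197.9, 4.6]
ee_rot: [179.9, -0.0, 102.4]
force: [1.0, -0.5, 5.7]
gripper_width: 37.7
gripper_force: 24.9
```

Emit:
{"api": "send_rows", "payload": {
  "targets": [
    [[0,0,0,0,0,0.08,1],[0,0,0,0,0,0.2,1],[0,0,0,0,0,0.24,1],[0,0,-0.0873,0.0043,-0.124,0.18,1],[0,0,-0.0873,0.0043,-0.124,0.18,1],[0,0,-0.0873,0.0043,-0.124,0.12,1],[0,0,-0.0873,0.0043,-0.124,0,1],[0,0,-0.0873,0.0043,-0.124,0,1],[0,0,-0.0873,0.0043,-0.124,0,1],[0,0,-0.0873,0.0043,-0.124,0,1],[0,0,-0.0873,0.0043,-0.124,0,1],[0,0,-0.0873,0.0043,-0.124,0,1]]
  ]
}}

```text
time_s: 36.35
ee_pos: [508.3, -26.4, 203.4]
ee_rot: [-180.0, 0.0, 31.4]
force: [-0.2, 0.3, 0.2]
gripper_width: 38.0
gripper_force: 24.9
```

Emit:
{"api": "send_rows", "payload": {
  "targets": [
    [[0,0,-0.0873,0.0043,-0.124,0,1],[0,0,-0.0873,0.0043,-0.124,0,1],[0,0,0,0,0,0,1],[0,0,0,0,0,0,1],[0,0,0,0,0,0,1]]
  ]
}}

```text
time_s: 36.85
ee_pos: [510.2, -74.4, 203.4]
ee_rot: [-180.0, 0.0, 16.1]
force: [0.1, 0.6, -1.0]
gripper_width: 38.2
gripper_force: 24.9
```

Emit:
{"api": "send_rows", "payload": {
  "targets": [
    [[0,0,0,0,0,-0.13,1],[0,0,0,0,0,-0.2,1],[0,0,0,0,0,-0.15,1],[0,0,0,0,0,-0.08,1],[0,0,0,0,0,-0.045,1],[0,0,0,0,0,0,1],[0,0,0,0,0,0,1],[0,0,0,0,0,0,-0.15],[0,0,0,0,0,0,-0.15],[0,0,0,0,0,0,-0.15],[0,0,0,0,0,0,-0.15]]
  ]
}}

```text
time_s: 37.95
ee_pos: [510.7, -75.2, 83.0]
ee_rot: [180.0, -0.0, 16.0]
force: [-0.2, -0.0, 0.9]
gripper_width: 52.3
gripper_force: 0.0
```

Emit:
{"api": "send_rows", "payload": {
  "targets": [
    [[0,0,0,0,0,0.15,-0.15],[0,0,0,0,0,0.24,-0.15],[0,0,0,0,0,0.24,-0.15],[0,0,0.08,-0.05,0.11,0.05,-0.4],[0,0,0.08,-0.05,0.11,0.05,-0.4],[0,0,0.08,-0.05,0.11,0.05,-0.4],[0,0,0.08,-0.05,0.11,0.05,-0.4],[0,0,0.08,-0.05,0.11,0.05,-0.4],[0,0,0.08,-0.05,0.11,0.05,-0.4],[0,0,0.08,-0.05,0.11,0.05,-0.4],[0,0,0.08,-0.05,0.11,0.05,-0.4],[0,0,0,0,0,0,-0.4]]
  ]
}}

```text
time_s: 39.15
ee_pos: [430.1, 102.7, 290.1]
ee_rot: [179.9, -0.1, 73.8]
force: [0.3, -1.1, 1.1]
gripper_width: 63.8
gripper_force: 0.0
```

Emit:
{"api": "send_rows", "payload": {
  "targets": [
    [[0,0,0,0,0,0,-0.4],[0,0,0,0,0,0,-0.4]]
  ]
}}

```text
time_s: 39.35
ee_pos: [430.5, 100.2, 288.1]
ee_rot: [-180.0, 0.0, 73.5]
force: [-0.1, 0.7, -0.4]
gripper_width: 63.8
gripper_force: 0.0
```

Run:
```python
from h import *
st,im,d,P=look("w10.png"); print(st["ee_pos"],st["ee_rot"],st["qpos"].round(1)); cartons(P)
_,imt,_,T=look(None,"top"); c=np.array([556.5,-62.3]);t=np.radians(16);u=np.array([np.cos(t),np.sin(t)]);v=np.array([-u[1],u[0]])
X=(T[...,:2]-c)@u;Y=(T[...,:2]-c)@v;Z=T[...,2]
for x in range(-70,71,14): print([int(np.nan_to_num(np.median(Z[(abs(X-x)<7)&(abs(Y-y)<6)]))) for y in range(-48,50,12)])
tote(T,148,c,135,"t2")
```

```text
[430.50597555 100.15745472 288.08439292] [-1.79981096e+02  4.69401112e-02  7.34897347e+01] [11.6  3.7 97.7 -0.  78.6 28.1]
carton [455.9 250.4] [38.7 58.6] long 70.4 1348
[80, 76, 76, 75, 74, 74, 74, 75, 0]
[74, 74, 73, 95, 94, 96, 75, 74, 74]
[74, 73, 75, 95, 96, 95, 76, 73, 75]
[74, 73, 75, 96, 96, 95, 75, 74, 75]
[73, 74, 75, 96, 95, 95, 75, 75, 74]
[73, 74, 72, 89, 93, 87, 74, 72, 75]
[73, 73, 74, 95, 96, 96, 75, 74, 74]
[75, 73, 77, 95, 96, 95, 74, 73, 73]
[74, 73, 75, 95, 97, 95, 73, 72, 74]
[73, 73, 75, 95, 95, 96, 73, 74, 75]
[82, 78, 79, 81, 86, 80, 77, 75, 83]
t2 775 [557.1 -62.8] [183.4 144.7] 15.8 z 148.5
  return _methods._mean(a, axis=axis, dtype=dtype,
  ret = ret.dtype.type(ret / rcount)
```

Emit:
{"api": "send_rows", "payload": {
  "targets": [
    [[0,0,-0.0057,0.0423,0.125,-0.183,-0.2],[0,0,-0.0057,0.0423,0.125,-0.183,-0.2],[0,0,-0.0057,0.0423,0.125,-0.183,-0.2],[0,0,-0.0057,0.0423,0.125,-0.183,-0.2],[0,0,-0.0057,0.0423,0.125,-0.183,-0.2],[0,0,-0.0057,0.0423,0.125,-0.183,-0.2],[0,0,0,0,0,0,-0.2],[0,0,0,0,0,0,-0.2],[0,0,0,0,0,0,-0.2]]
  ]
}}

```text
time_s: 40.35
ee_pos: [482.0, 250.2, 70.1]
ee_rot: [179.9, -0.1, 70.4]
force: [0.1, -0.0, 0.7]
gripper_width: 54.5
gripper_force: 0.0
```

I doubled the x step; correcting by -26 mm before descending.

Emit:
{"api": "send_rows", "payload": {
  "targets": [
    [[0,0,0,-0.13,0,0,-0.2],[0,0,0,0,0,0,-0.2],[0,0,0,0,0,0,-0.2],[0,0,0,0,0,0,-0.2]]
  ]
}}

```text
time_s: 40.75
ee_pos: [456.6, 250.9, 70.2]
ee_rot: [179.9, -0.1, 70.5]
force: [0.3, 0.6, -0.3]
gripper_width: 54.6
gripper_force: 0.0
```

Emit:
{"api": "send_rows", "payload": {
  "targets": [
    [[0,0,0,0,0,-0.14,-0.2],[0,0,0,0,0,-0.11,-0.2],[0,0,0,0,0,-0.055,-0.2],[0,0,0,0,0,-0.02,-0.2],[0,0,0,0,0,0,-0.1],[0,0,0,0,0,0,0.5],[0,0,0,0,0,0,1],[0,0,0,0,0,0,1],[0,0,0,0,0,0,1]]
  ],
  "grip_force": 25
}}

```text
time_s: 41.65
ee_pos: [456.0, 251.2, 4.9]
ee_rot: [179.9, -0.1, 70.5]
force: [-0.4, -0.0, 5.0]
gripper_width: 37.8
gripper_force: 25.0
```

Emit:
{"api": "send_rows", "payload": {
  "targets": [
    [[0,0,0,0,0,0.08,1],[0,0,0,0,0,0.2,1],[0,0,0,0,0,0.24,1],[0,0,-0.0673,0.056,-0.1743,0.16,1],[0,0,-0.0673,0.056,-0.1743,0.16,1],[0,0,-0.0673,0.056,-0.1743,0.16,1],[0,0,-0.0673,0.056,-0.1743,0,1],[0,0,-0.0673,0.056,-0.1743,0,1],[0,0,-0.0673,0.056,-0.1743,0,1],[0,0,-0.0673,0.056,-0.1743,0,1],[0,0,-0.0673,0.056,-0.1743,0,1],[0,0,-0.0673,0.056,-0.1743,0,1]]
  ]
}}

```text
time_s: 42.85
ee_pos: [555.8, -64.3, 203.7]
ee_rot: [-180.0, 0.0, 15.7]
force: [-0.0, -0.2, -0.7]
gripper_width: 37.8
gripper_force: 25.0
```

Emit:
{"api": "send_rows", "payload": {
  "targets": [
    [[0,0,0,0,0,0,1],[0,0,0,0,0,0,1],[0,0,0,0,0,0,1]]
  ]
}}

```text
time_s: 43.15
ee_pos: [555.4, -62.0, 203.7]
ee_rot: [-180.0, 0.0, 16.1]
force: [0.3, -0.8, -1.4]
gripper_width: 37.8
gripper_force: 25.0
```

Emit:
{"api": "send_rows", "payload": {
  "targets": [
    [[0,0,0,0.003,0,-0.13,1],[0,0,0,0,0,-0.16,1],[0,0,0,0,0,-0.12,1],[0,0,0,0,0,-0.07,1],[0,0,0,0,0,-0.03,1],[0,0,0,0,0,0,1],[0,0,0,0,0,0,1],[0,0,0,0,0,0,-0.15],[0,0,0,0,0,0,-0.15],[0,0,0,0,0,0,-0.15],[0,0,0,0,0,0,-0.15]]
  ]
}}

```text
time_s: 44.25
ee_pos: [556.8, -63.0, 102.3]
ee_rot: [180.0, -0.0, 16.0]
force: [0.3, 0.3, 0.1]
gripper_width: 52.4
gripper_force: 0.0
```

Emit:
{"api": "send_rows", "payload": {
  "targets": [
    [[0,0,0,0,0,0.15,-0.15],[0,0,0,0,0,0.24,-0.15],[0,0,0,-0.05,-0.02,0.24,-0.15],[0,0,0,-0.15,-0.05,0.15,0],[0,0,0,-0.2,0,0.1,0],[0,0,0,-0.2,0,0.1,0],[0,0,0,0,0,0,0],[0,0,0,0,0,0,0],[0,0,0,0,0,0,0]]
  ]
}}

```text
time_s: 45.15
ee_pos: [437.2, -76.9, 297.3]
ee_rot: [-180.0, 0.0, 16.0]
force: [0.7, -0.6, -0.6]
gripper_width: 45.5
gripper_force: 0.0
```

```bash
python3 - <<'E' 2>/dev/null
from h import *
st,im,d,P=look("w11.png"); print(st["ee_pos"],st["ee_rot"])
c,a=tote(P,148,(556.5,-62.5),135,"t2 wrist"); plane(P,148,5,c,130)
_,imt,_,T=look(None,"top"); tote(T,148,c,135,"t2 top"); tote(T,78,(497,-371),135,"t3 top"); 
t=np.radians(a);u=np.array([np.cos(t),np.sin(t)]);v=np.array([-u[1],u[0]])
X=(P[...,:2]-c)@u;Y=(P[...,:2]-c)@v;Z=P[...,2]
for x in range(-70,71,14): print([int(np.nan_to_num(np.median(Z[(abs(X-x)<7)&(abs(Y-y)<6)]))) for y in range(-48,50,12)])
E
```

```text
[437.18003534 -76.91418567 297.32556319] [-1.79985615e+02  2.32366351e-02  1.59975082e+01]
t2 wrist 2009 [ 558.8 -118.5] [157.   35.4] 14.6 z 148.1
plane slope x,y mrad [-1.4  0.8] z0 148.2 2925
t2 top 105 [636.7 -32.1] [12.7 68.6] 15.3 z 147.9
t3 top 755 [ 498.3 -371.5] [144.7 185.4] 88.8 z 78.6
[0, 0, 0, 381, 393, 411, 398, 399, 393]
[0, 0, 0, 147, 101, 74, 73, 73, 73]
[0, 0, 0, 147, 102, 73, 73, 95, 96]
[0, 0, 0, 125, 95, 73, 73, 95, 95]
[0, 0, 0, 129, 101, 73, 73, 117, 117]
[0, 0, 0, 148, 106, 73, 73, 117, 118]
[30, 0, 0, 148, 108, 73, 73, 117, 117]
[31, 0, 0, 147, 109, 73, 73, 116, 117]
[51, 0, 0, 148, 110, 73, 73, 95, 116]
[62, 0, 0, 148, 110, 73, 73, 94, 95]
[59, 0, 0, 136, 101, 73, 73, 74, 95]
```

The third carton lies flat across the other two, its top 47 mm above tote_2's underside. Now tote_3.

Emit:
{"api": "send_rows", "payload": {
  "targets": [
    [[0,0,-0.0212,0.0328,-0.2,-0.09,0],[0,0,-0.0212,0.0328,-0.2,-0.09,0],[0,0,-0.0212,0.0328,-0.2,-0.09,0],[0,0,-0.0212,0.0328,-0.2,-0.09,0],[0,0,-0.0212,0.0328,-0.2,-0.09,0],[0,0,-0.0212,0.0328,-0.2,-0.09,0],[0,0,-0.0212,0.0328,-0.2,-0.09,0],[0,0,-0.0212,0.0328,-0.2,-0.09,0],[0,0,-0.0212,0.0328,-0.2,-0.09,0],[0,0,0,0,0,0,0],[0,0,0,0,0,0,0],[0,0,0,0,0,0,0]]
  ]
}}

```text
time_s: 46.45
ee_pos: [495.9, -436.0, 135.7]
ee_rot: [-179.9, 0.0, -1.1]
force: [0.1, 0.5, 0.1]
gripper_width: 45.5
gripper_force: 0.0
```

Emit:
{"api": "send_rows", "payload": {
  "targets": [
    [[0,0,0,0,0,-0.14,0],[0,0,0,0,0,-0.18,0],[0,0,0,0,0,-0.12,0],[0,0,0,0,0,-0.045,0],[0,0,0,0,0,0,0],[0,0,0,0,0,0,0.4],[0,0,0,0,0,0,0.6],[0,0,0,0,0,0,1],[0,0,0,0,0,0,1],[0,0,0,0,0,0,1],[0,0,0,0,0,0,1],[0,0,0,0,0,0,1]]
  ],
  "grip_force": 60
}}

```text
time_s: 47.65
ee_pos: [495.8, -437.1, 39.5]
ee_rot: [180.0, -0.0, -1.2]
force: [-0.4, 0.3, 3.5]
gripper_width: 9.8
gripper_force: 60.0
```

Emit:
{"api": "send_rows", "payload": {
  "targets": [
    [[0,0,0,0,0,0.02,1],[0,0,0,0,0,0.06,1],[0,0,0,0,0,0.15,1],[0,0,0,0,0,0.22,1],[0,0,0,0,0,0.22,1],[0,0,0,0,0,0.22,1],[0,0,0,0,0,0.22,1],[0,0,0,0,0,0.18,1],[0,0,0,0,0,0.08,1],[0,0,0,0,0,0,1],[0,0,0,0,0,0,1]]
  ]
}}

```text
time_s: 48.75
ee_pos: [495.3, -436.6, 312.3]
ee_rot: [-180.0, 0.1, -1.2]
force: [-0.8, -0.5, -2.5]
gripper_width: 9.7
gripper_force: 60.0
```

```bash
python3 - <<'E' 2>/dev/null
from h import *
_,imt,_,T=look(None,"top"); tote(T,148,(557,-62.5),135,"t2 top"); plane(T,148,6,np.array([557,-62.5]),130)
st,im,d,P=look(); print(st["ee_pos"],st["ee_rot"]); plane(P[:215],st["ee_pos"][2]+39.5,7,np.array([497,-371]),140)
E
```

```text
t2 top 774 [556.9 -62.5] [183.6 143.7] 15.9 z 148.2
plane slope x,y mrad [-3.6 -0.6] z0 148.2 434
[ 495.05590444 -436.39590004  311.30233836] [-1.79892308e+02  1.38295151e-01 -1.17502010e+00]
plane slope x,y mrad [3.4 0.1] z0 349.7 9298
```

Emit:
{"api": "send_rows", "payload": {
  "targets": [
    [[0,0,0.019,0.0394,0.1557,0,1],[0,0,0.019,0.0394,0.1557,0,1],[0,0,0.019,0.0394,0.1557,0,1],[0,0,0.019,0.0394,0.1557,0,1],[0,0,0.019,0.0394,0.1557,0,1],[0,0,0.019,0.0394,0.1557,0,1],[0,0,0.019,0.0394,0.1557,0,1],[0,0,0.019,0.0394,0.1557,0,1],[0,0,0.019,0.0394,0.1557,0,1],[0,0,0.019,0.0394,0.1557,0,1],[0,0,0,0,0,0,1],[0,0,0,0,0,0,1]]
  ]
}}

```text
time_s: 50.05
ee_pos: [574.0, -125.1, 311.5]
ee_rot: [-180.0, 0.2, 16.0]
force: [-0.1, -0.1, -2.3]
gripper_width: 9.8
gripper_force: 60.0
```

Emit:
{"api": "send_rows", "payload": {
  "targets": [
    [[0,0,0,0,0,-0.12,1],[0,0,0,0,0,-0.2,1],[0,0,0,0,0,-0.16,1],[0,0,0,0,0,-0.08,1],[0,0,0,0,0,0,1],[0,0,0,0,0,0,1],[0,0,0,0,0,0,1]]
  ]
}}

```text
time_s: 50.75
ee_pos: [575.2, -126.3, 202.3]
ee_rot: [179.9, -0.1, 15.9]
force: [-0.0, -0.5, -2.5]
gripper_width: 9.3
gripper_force: 60.0
```

Emit:
{"api": "send_rows", "payload": {
  "targets": [
    [[0,0,0,-0.003,0.003,-0.03,1],[0,0,0,0,0,-0.03,1],[0,0,0,0,0,-0.02,1],[0,0,0,0,0,-0.015,1],[0,0,0,0,0,-0.01,1],[0,0,0,0,0,-0.006,1],[0,0,0,0,0,0,1],[0,0,0,0,0,0,1]]
  ]
}}

```text
time_s: 51.55
ee_pos: [573.8, -124.9, 179.4]
ee_rot: [180.0, -0.0, 15.9]
force: [-1.5, -0.4, 4.1]
gripper_width: 9.8
gripper_force: 60.0
```

Emit:
{"api": "send_rows", "payload": {
  "targets": [
    [[0,0,0,0,0,0,0.3],[0,0,0,0,0,0,0.3],[0,0,0,0,0,0,0.2],[0,0,0,0,0,0,0.2],[0,0,0,0,0,0.1,0.2],[0,0,0,0,0,0.2,0],[0,0,0,0,-0.1,0.2,0],[0,0,0,0,-0.2,0.1,0],[0,0,0,-0.1,-0.2,0,0],[0,0,0,-0.1,-0.2,0,0],[0,0,0,-0.1,-0.2,0,0],[0,0,0,0,0,0,0]]
  ]
}}

```text
time_s: 52.75
ee_pos: [511.5, -309.4, 298.5]
ee_rot: [179.9, 0.1, 15.6]
force: [-0.3, 1.0, -0.4]
gripper_width: 45.6
gripper_force: 0.0
```

```bash
python3 - <<'E' 2>/dev/null
from h import *
st,imt,_,T=look(None,"top"); print(st["time_s"]); tote(T,218,(557,-62.5),135,"t3 top"); plane(T,218,6,np.array([557,-62.5]),130)
rect(T,84,6,(480,405),70,"handle")
_,ims,_,_=look(None,"scene"); 
a=cv2.resize(imt[140:260,150:520],(790,256),interpolation=cv2.INTER_CUBIC); b=cv2.resize(ims[130:290,150:470],(640,320),interpolation=cv2.INTER_CUBIC)
save(np.vstack([a,np.pad(b,((0,0),(0,150),(0,0)))]),"fin.png")
E
```

```text
52.75
t3 top 881 [556.7 -62.2] [184.6 143.7] 15.8 z 218.6
plane slope x,y mrad [-1.  -0.3] z0 218.6 524
handle 116 [479.3 408.6] [88.5 15. ] 2.7 z 83.2
```

View pics/fin.png

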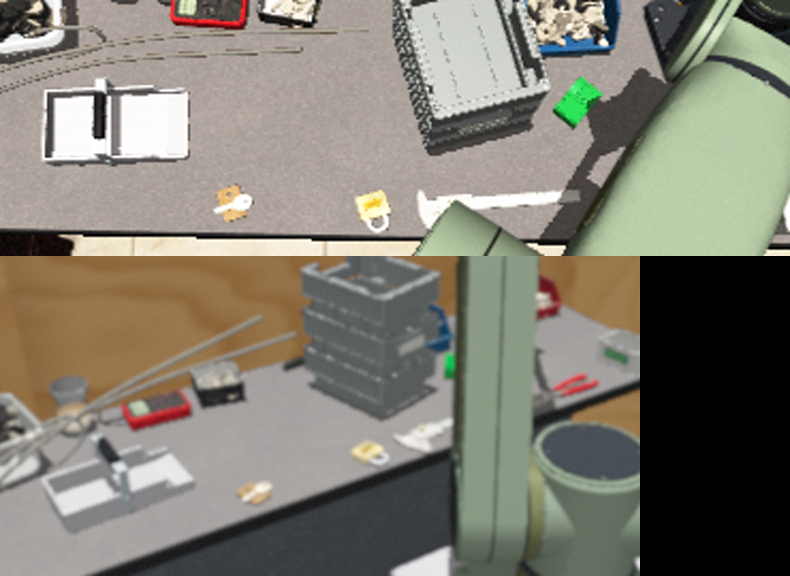

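The picture shows the three-tote stack level at (470,70), the empty tray upright at (115,125), and the front things in place.

```bash
python3 -c "
from workcell import env
print(env.job_done())"
```

```text
the job is handed in; nothing more can be done
None
```

The job is handed in, but the hand-in returned no verdict. My last pictures show the empty tray upright, tote_2 and tote_3 stacked level and end for end on tote_1, and nothing disturbed at the front of the desk; earlier looks showed the cylinders in tote_1 and all three cartons in tote_2.

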